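# Draw out the offcut tray, shut the other

### The arm

A 6-joint arm with a two-finger parallel gripper is mounted at the origin on a cart in front of the work surface, level with it; the furniture and walls round the work are solid. World frame = base frame: x ahead of the robot, y to its left, z up, the work surface at z = 0. Lengths are in m, angles in rad, forces in N, time in s.
With the tool pointing down it reaches from about 0.325 to 0.9 m from the base axis. Payload 6.1 kg.
Tool frame: the origin (TCP) lies midway between the tips of the shut fingers; the grasp point (between the pads) lies 19 mm behind it; z points along the fingers, y is the direction in which the jaws open and shut (so a half turn about z gives the same grasp; the last joint's range is limited). The gripper opens to 85 mm and grips with 20 to 120 N. Pads are 22 mm wide; open, the fingers measure 114 mm over their backs; the gripper's body (76 mm by 85 mm) begins 54 mm behind the grasp point. The pads swing forward as they close: fully open they stand 13 mm farther back than shut.
Start: joints at [-1.418, 0.22, 1.526, -0, 1.395, -0.126], TCP at [0.172, -0.601, 0.231] pointing down, gripper open.
Joint ranges: [-2.98, 2.98], [-0.91, 2.08], [0.09, 2.57], [-1.24, 4.39], [0.2, 2.65], [-2.68, 2.68]. Speed limits (rad/s): [2.57, 2.57, 3.01, 3.14, 3.14, 3.14].

### API

Orientations are given as a 3x3 rotation matrix whose columns are the frame's x, y, z axes.
In Python, from bench import bot gives the robot as it stands. The module is installed in compiled form; this text tells all that it offers.
- The arm moves only by the tool servo_tool, never from a script. Its arguments are lists of equal length, an entry for each row: "dp": the shift along the tool's x, y, z in cm, a list of three; "angular": the turn, a rotation vector about the tool's x, y, z in rad, a list of three; "gripper": the finger opening in cm, from 0 to 8.54. In form: {"dp": [[x, y, z], ...], "angular": [[wx, wy, wz], ...], "gripper": [gripper, ...]}. A call has 1 to 20 rows; each row is the pose to reach, as a shift and turn from the pose commanded when the call began, along the tool's axes at that moment; what a row does not reach only later rows make up. A row lasts 1/8 s, in which the tool goes at most 62.5 mm and 10.7 degrees, less where a joint would pass 70% of its speed; a pose out of reach is approached as far as the arm can. A call with a gripper value outside its range is refused whole. The fingers move at their own pace and stop on an object; the grip force is fixed at half the most. Time passes only in rows, so rows that repeat a pose let the fingers close. It gives the time, the measured TCP pose, the force and the opening at its end, in the units of the state.
- bot.state(): the state, without advancing time (a new reading comes with each control period).
- bot.camera(name): name is "side" or "top"; returns a dict with "image" (384x512x3 uint8, red, green, blue), "fx", "fy", "cx", "cy" (pixels), "world_from_camera" (4x4, takes a point from camera to world coordinates). Camera axes: x right, y up, looking along -z (the intrinsics and any distortion apply to the point x, -y, -z); pixel columns grow to the right and rows downward; lengths in m; the calibration is good to about 2 mm. A picture is of the moment at which its call begins. There is no depth.
- bot.hand_in(): hands the job in, once; it reports no verdict.
The state is a dict: "time": time; "joint_pos": joint angles; "dq": joint speeds; "tau": joint torques, N m; "position": TCP position; "orientation": TCP orientation; "ft_force": force on the tool from outside, world axes, zero at the start; "wrist_torque": the same for the moment, N m; "width": opening from 0.0 (shut) to 1.0 (fully open).
Only numpy, scipy, OpenCV 4.12 (cv2) and the standard library are available. Lean on these libraries where they do the work, as an engineer would, in place of code of your own. Each camera call takes 0.05 s, during which the arm holds its last target. There are 200 camera calls.

### The job

Both trays of the little two-tray unit stand ajar. Hook a fingertip behind the blue lip of the tray that holds the brown wooden offcut and draw that tray out until it comes up against its stop, and push the other tray, which holds the white carton, fully home. Do not touch, lift or take out what lies in the trays, and leave the nail jar and the sanding block where they are.

Things in the scene. Friction and masses are not known exactly. Their poses are not given: they have to be found in the camera images.
- unit: Two-tray unit fixed to the bench: plywood carcass with a clear dust cover, 150 (x) x 216 (y) x 49 mm high. Origin at the centre of its underside, on the bench; its +x axis points to its back, -x to its open front, +y to the left tray's side, z up. The trays slide out along its -x axis. The cover spans x = -75 to +75 mm, so the finger wells of the trays are always out in front of it.
- tray_left (a joint): How far the left tray (+y side of the unit; its centre line at y = +52 mm of the unit) is drawn out along the unit's -x: 0 = fully home, 0.09 m = out against its stop. It slides with about 2.5 N of friction and stays where it is left.
- tray_right (a joint): The same for the right tray (centre line at y = -52 mm of the unit): 0 = fully home, 0.09 m = out against its stop.
- tray_left_lip (a point): Middle of the top edge of the left tray's upright blue front lip, 53 mm above the bench, on the plane of the lip's rear (inner) face; moves with the tray (124 mm in front of the unit's origin when the tray is home). Axes as the unit's. Lip 90 mm wide (y), 6 mm thick, with an 8 mm round bead along its top: it reaches from 1 mm behind this point to 7 mm in front.
- tray_right_lip (a point): The same point on the right tray, of the same form. In each tray an empty finger well, open from above, lies behind the lip: 48 mm long (x), 82 mm wide (y), floor 11 mm above the bench; behind it a cross wall (top 34 mm above the bench), then the compartment with the content. Tray side walls reach 35 mm above the bench.
- offcut: Loose brown wooden offcut, 42 x 70 x 20 mm, lying in the compartment of one of the trays, partly or wholly under the clear cover, its length about along the tray. Origin at the centre of its underside, z up.
- carton: Loose white carton, 55 x 85 x 30 mm, lying in the other tray in the same way. Origin at the centre of its underside, z up.
- nail_jar: Bystander: glass jar of nails with a yellowish lid, 62 mm across, 85 mm high, standing to the left of the unit. Origin at the centre of its underside.
- sanding_block: Bystander: brown sanding block, 64 x 112 x 28 mm, on the bench to the left. Origin at the centre of its underside.
Things that resemble listed ones, but are neither listed nor needed, are in the scene too. What is shaped like the offcut but purple or yellow is not meant.

How it is judged:
At the end, for the whole second after the job is handed in: The tray that holds the offcut is drawn out at least 83 of its 90 mm, the tray with the carton is within 5 mm of fully home, both are at rest, and offcut and carton still lie on the floors of their trays (((y of offcut in the frame of unit above 0.01 m and value of joint tray_left above 0.083 m and value of joint tray_right below 0.005 m) or (y of offcut in the frame of unit below -0.01 m and value of joint tray_right above 0.083 m and value of joint tray_left below 0.005 m)) and velocity of joint tray_left between -0.005 and 0.005 m/s and velocity of joint tray_right between -0.005 and 0.005 m/s and height (world z) of each of offcut, carton below 0.02 m and linear speed of each of offcut, carton below 0.02 m/s); the robot touches nothing.
It fails at once if the offcut or the carton is touched by the fingers (contact force between the fingers and offcut above 0.5 N or contact force between the fingers and carton above 0.5 N).
It fails at once if the offcut or the carton is lifted by more than about 15 mm (height (world z) of any of offcut, carton above 0.026 m).
It fails at once if the nail jar or the sanding block is moved by more than 15 mm (distance of any of nail_jar, sanding_block from where it was at the start of the episode above 0.015 m).
It also fails if it takes over 40 s, if anything falls off the work surface, if the arm or the gripper's body presses on something with over 40 N, if the wrist force passes 120 N, or if a joint passes its speed limit or range.

## Working session

There is one attempt and no reset: what is moved stays moved. The work goes in short steps, Python scripts to look and compute and a tool call to move; the robot and the scene stay as the last step left them, time stands still between calls to the robot, and variables do not carry over. Pictures are saved under pics/ and viewed, on a budget of 10 in all, crops included, one or two more only if the job needs it, and the job is handed in when it is done.

Besides the shell and the picture viewer there is one more tool, called as name(argument=value, ...) on one line, values as JSON. servo_tool: Moves the arm, as the interface text tells. Its arguments: {"type":"object","properties":{"dp":{"type":"array"},"angular":{"type":"array"},"gripper":{"type":"array"}},"required":["dp","angular","gripper"]}

```bash
mkdir -p pics; cat > h.py <<'E'
import numpy as np, cv2
from bench import bot
def cam(n):
    c=bot.camera(n); return c
def save(img,f): cv2.imwrite(f,cv2.cvtColor(img,cv2.COLOR_RGB2BGR))
def ray(c,u,v):
    T=np.array(c["world_from_camera"]); d=np.array([(u-c["cx"])/c["fx"],-(v-c["cy"])/c["fy"],-1.])
    return T[:3,3],T[:3,:3]@d
def onz(c,u,v,z):
    o,d=ray(c,u,v); return o+d*(z-o[2])/d[2]
def proj(c,p):
    T=np.array(c["world_from_camera"]); q=T[:3,:3].T@(np.array(p)-T[:3,3])
    return c["cx"]+c["fx"]*q[0]/-q[2], c["cy"]-c["fy"]*q[1]/-q[2]
E
python3 - <<'E'
from h import *
import pickle
d={n:cam(n) for n in("top","side")}
pickle.dump(d,open("c0.pkl","wb"))
for n in d:
    save(d[n]["image"],f"pics/{n}0.png"); print(n,[k for k in d[n]],d[n]["fx"],d[n]["cx"],d[n]["cy"],np.round(d[n]["world_from_camera"],3).tolist())
s=bot.state(); print(s["time"],s["position"],np.round(s["orientation"],3).tolist(),s["ft_force"],s["width"])
E
```

```text
top ['image', 'fx', 'fy', 'cx', 'cy', 'world_from_camera'] 435.3516304677457 250.57591035474138 197.74043276666558 [[0.018, 0.996, -0.092, 0.43], [-1.0, 0.017, -0.007, 0.229], [-0.006, 0.092, 0.996, 1.034], [0.0, 0.0, 0.0, 1.0]]
side ['image', 'fx', 'fy', 'cx', 'cy', 'world_from_camera'] 488.8454460334885 256.9523610121686 194.70347386626685 [[-0.925, 0.224, -0.306, 0.229], [-0.379, -0.509, 0.773, 0.995], [0.018, 0.831, 0.556, 0.6], [0.0, 0.0, 0.0, 1.0]]
0.1 [ 0.1718879  -0.60032093  0.23030821] [[0.961, 0.275, -0.0], [0.275, -0.961, 0.002], [0.0, -0.002, -1.0]] [-0.29552467 -0.1332813  -0.69872024] 0.9981948926682416
```

View pics/top0.png

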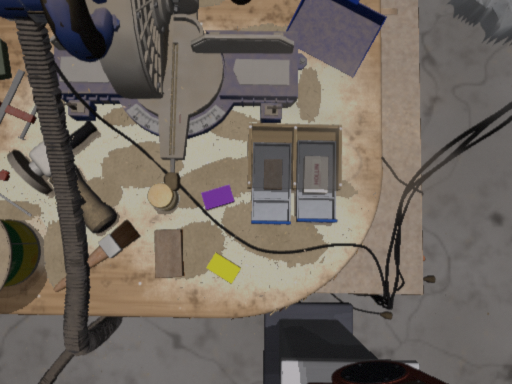

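View pics/side0.png

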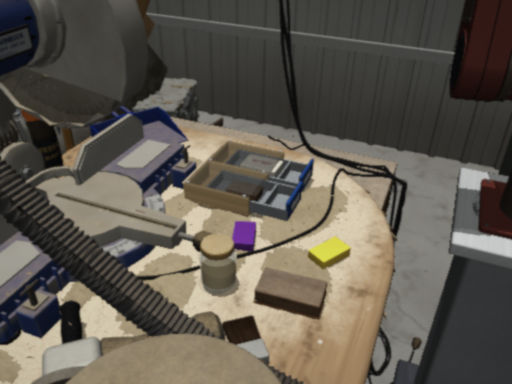

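The top view shows the unit at about (248-340, 125-222), with lips at (271,222) on the left and (317,220) on the right. A dark brown block is in the left tray at (272,175) and a pale box in the right at (318,173). The purple (218,197) and yellow (223,268) blocks are decoys on the bench. I'll confirm the contents in an enlarged crop and measure the lips.

```bash
python3 - <<'E'
from h import *
import pickle
d=pickle.load(open("c0.pkl","rb"))
t=d["top"]["image"]; s=d["side"]["image"]
a=cv2.resize(t[115:232,238:350],(560,585),interpolation=cv2.INTER_CUBIC)
save(a,"pics/crop.png")
hsv=cv2.cvtColor(t,cv2.COLOR_RGB2HSV)
m=cv2.inRange(hsv,(100,120,50),(125,255,255)); m[:210]=0; m[230:]=0; m[:,:240]=0; m[:,350:]=0
n,l,st,ce=cv2.connectedComponentsWithStats(m)
for i in range(1,n):
    if st[i,4]<15: continue
    ys,xs=np.where(l==i); c=d["top"]
    A=np.polyfit(xs,ys,1); x0,x1=xs.min()-.5,xs.max()+.5
    print(st[i],ce[i],"slope",A[0],[np.round(onz(c,x,np.polyval(A,x),.05),4) for x in (x0,(x0+x1)/2,x1)])
c=d["top"]
for p in [(249,126),(295,126),(340,126),(248,189),(295,189),(340,188)]: print(p,np.round(onz(c,*p,.049),4))
E
```

```text
[297 219  40   3 102] [316.89215686 219.94117647] slope 0.01865719219129088 [array([0.4732, 0.1318, 0.05  ]), array([0.4732, 0.0867, 0.05  ]), array([0.4731, 0.0416, 0.05  ])]
[252 221  38   3  92] [270.65217391 222.        ] slope 0.02694139716624723 [array([0.4671, 0.2333, 0.05  ]), array([0.4667, 0.1904, 0.05  ]), array([0.4663, 0.1475, 0.05  ])]
(249, 126) [0.6871 0.2429 0.049 ]
(295, 126) [0.6888 0.1369 0.049 ]
(340, 126) [0.6905 0.0333 0.049 ]
(248, 189) [0.5409 0.2426 0.049 ]
(295, 189) [0.5427 0.1357 0.049 ]
(340, 188) [0.5467 0.0335 0.049 ]
```

View pics/crop.png

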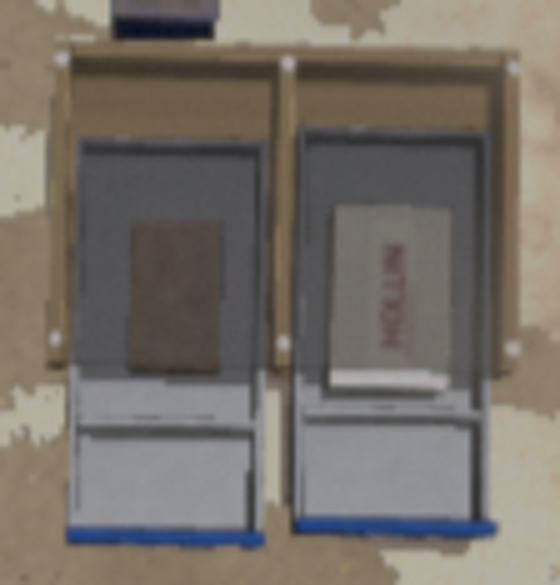

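The crop confirms it: the brown offcut is in the left tray (+y) and the printed white carton in the right one. So I pull left and push right. The unit's centre is about (0.615, 0.138) with yaw near 0. The inner lip faces are at x≈0.470 (left) and 0.476 (right); a tray fully home sits at 0.491. First I go in front of the right lip with the fingers shut.

servo_tool(dp=[[44.2, -58.8, 8], [44.2, -58.8, 8], [44.2, -58.8, 8], [44.2, -58.8, 8], [44.2, -58.8, 8], [44.2, -58.8, 8], [44.2, -58.8, 8], [44.2, -58.8, 8], [44.2, -58.8, 8], [44.2, -58.8, 8], [44.2, -58.8, 8], [44.2, -58.8, 8], [44.2, -58.8, 8], [44.2, -58.8, 8], [44.2, -58.8, 8], [44.2, -58.8, 8], [44.2, -58.8, 8], [44.2, -58.8, 8]], angular=[[0, 0, 0.279], [0, 0, 0.279], [0, 0, 0.279], [0, 0, 0.279], [0, 0, 0.279], [0, 0, 0.279], [0, 0, 0.279], [0, 0, 0.279], [0, 0, 0.279], [0, 0, 0.279], [0, 0, 0.279], [0, 0, 0.279], [0, 0, 0.279], [0, 0, 0.279], [0, 0, 0.279], [0, 0, 0.279], [0, 0, 0.279], [0, 0, 0.279]], gripper=[0, 0, 0, 0, 0, 0, 0, 0, 0, 0, 0, 0, 0, 0, 0, 0, 0, 0])

```text
time: 2.35
position: [0.4352, 0.0857, 0.1514]
orientation: [[1.0, -0.001, 0.0], [-0.001, -1.0, 0.0], [0.0, -0.0, -1.0]]
ft_force: [0.6, 0.6, 0.5]
width: -0.0
```

servo_tool(dp=[[0, 0, 5], [0, 0, 9], [0, 0, 12.1], [0, 0, 12.1], [0.5, 0, 12.1], [1, 0, 12.1], [1.3, 0, 12.1], [1.6, 0, 12.1], [1.9, 0, 12.1], [2.2, 0, 12.1], [2.5, 0, 12.1], [2.8, 0, 12.1], [3.1, 0, 12.1], [3.3, 0, 12.1], [3.4, 0, 12.1], [3.5, 0, 12.1], [3.5, 0, 12.1]], angular=[[0, 0, 0], [0, 0, 0], [0, 0, 0], [0, 0, 0], [0, 0, 0], [0, 0, 0], [0, 0, 0], [0, 0, 0], [0, 0, 0], [0, 0, 0], [0, 0, 0], [0, 0, 0], [0, 0, 0], [0, 0, 0], [0, 0, 0], [0, 0, 0], [0, 0, 0]], gripper=[0, 0, 0, 0, 0, 0, 0, 0, 0, 0, 0, 0, 0, 0, 0, 0, 0])

```text
time: 4.47
position: [0.4701, 0.086, 0.0302]
orientation: [[1.0, -0.0, -0.0], [-0.0, -1.0, -0.0], [-0.0, 0.0, -1.0]]
ft_force: [-1.4, -0.8, -0.4]
width: -0.004
```

servo_tool(dp=[[0.1, 0, 0], [0.2, 0, 0], [0.3, 0, 0], [0.4, 0, 0]], angular=[[0, 0, 0], [0, 0, 0], [0, 0, 0], [0, 0, 0]], gripper=[0, 0, 0, 0])

```text
time: 4.97
position: [0.4741, 0.086, 0.0302]
orientation: [[1.0, -0.0, -0.0], [-0.0, -1.0, -0.0], [-0.0, 0.0, -1.0]]
ft_force: [-2.6, -1.6, -1.7]
width: 0.003
```

servo_tool(dp=[[0.1, 0, 0], [0.2, 0, 0], [0.3, 0, 0], [0.4, 0, 0]], angular=[[0, 0, 0], [0, 0, 0], [0, 0, 0], [0, 0, 0]], gripper=[0, 0, 0, 0])

```text
time: 5.48
position: [0.478, 0.086, 0.0302]
orientation: [[1.0, -0.0, -0.0], [-0.0, -1.0, -0.0], [-0.0, 0.0, -1.0]]
ft_force: [-5.2, -2.1, -1.5]
width: -0.002
```

```bash
python3 - <<'E'
from h import *
c=cam("top"); save(cv2.resize(c["image"][100:260,220:360],None,fx=3.7,fy=3.7,interpolation=cv2.INTER_CUBIC),"pics/t1.png")
print(bot.state()["ft_force"])
E
```

```text
[-3.50816126 -1.70970587 -1.00001288]
```

View pics/t1.png

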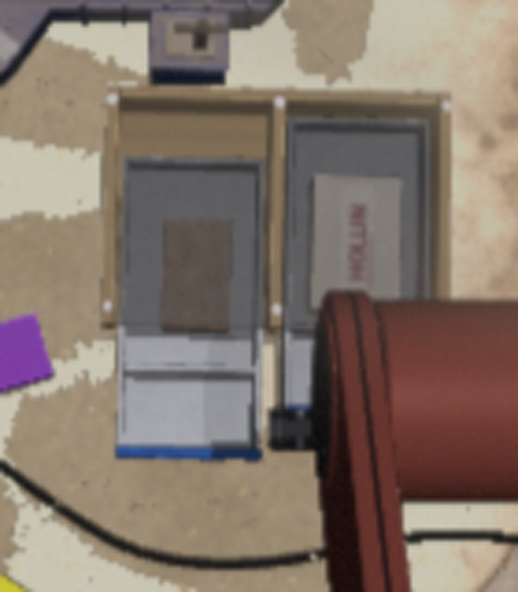

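The picture shows the right tray moving back: its rear edge is at row 120, with the carcass wall at about row 103. It isn't home yet, and the force is only friction.

servo_tool(dp=[[0.1, 0, 0], [0.2, 0, 0], [0.3, 0, 0], [0.4, 0, 0]], angular=[[0, 0, 0], [0, 0, 0], [0, 0, 0], [0, 0, 0]], gripper=[0, 0, 0, 0])

```text
time: 6.02
position: [0.4782, 0.086, 0.0299]
orientation: [[1.0, 0.0, -0.009], [0.0, -1.0, -0.0], [-0.009, 0.0, -1.0]]
ft_force: [-20.4, -1.4, 15.4]
width: 0.0
```

Hard stop at x = 0.478. Now back off, rise, and move over the left tray's well.

servo_tool(dp=[[-0.6, 0, 0], [-1.5, 0, 0], [-3, 0, 0], [-3, 0, 0], [-3, 0, -5], [-3, 0, -10], [-3, 0, -10], [-3, -5, -10], [-1, -10.4, -10], [0.6, -10.4, -10], [0.6, -10.4, -10], [0.6, -10.4, -10]], angular=[[0, 0, 0], [0, 0, 0], [0, 0, 0], [0, 0, 0], [0, 0, 0], [0, 0, 0], [0, 0, 0], [0, 0, 0], [0, 0, 0], [0, 0, 0], [0, 0, 0], [0, 0, 0]], gripper=[0, 0, 0, 0, 0, 0, 0, 0, 0, 0, 0, 0])

```text
time: 7.52
position: [0.4874, 0.189, 0.1295]
orientation: [[1.0, -0.001, -0.002], [-0.001, -1.0, -0.001], [-0.002, 0.001, -1.0]]
ft_force: [-0.5, 0.0, -1.1]
width: -0.002
```

```bash
python3 - <<'E'
from h import *
c=cam("side"); i=c["image"]
save(cv2.resize(i[120:240,170:330],None,fx=4.5,fy=4.5,interpolation=cv2.INTER_CUBIC),"pics/s2.png")
s=bot.state(); print(s["position"],s["ft_force"])
E
```

```text
[0.48742218 0.18893555 0.12966761] [ 0.96718137 -0.80431205 -1.28259313]
```

View pics/s2.png

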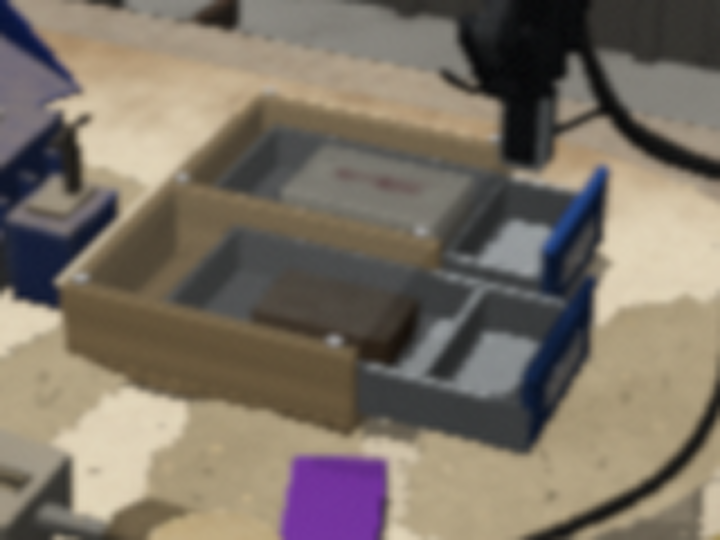

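The side view shows the right tray back almost flush (lip at (578,230) in the crop), with its contents in place. The finger is above the left well, so I descend and pull.

servo_tool(dp=[[0.5, 0, 4], [0.5, 0, 8], [0.5, 0, 10.2], [0.5, 0, 10.2], [0, 0, 10.2], [-0.5, 0, 10.2], [-1, 0, 10.2], [-1.5, 0, 10.2], [-2, 0, 10.2], [-2.5, 0, 10.2], [-3, 0, 10.2], [-3.5, 0, 10.2], [-4, 0, 10.2], [-4.5, 0, 10.2], [-5, 0, 10.2], [-5.4, 0, 10.2], [-5.8, 0, 10.2], [-6.1, 0, 10.2], [-6.3, 0, 10.2], [-6.4, 0, 10.2]], angular=[[0, 0, 0], [0, 0, 0], [0, 0, 0], [0, 0, 0], [0, 0, 0], [0, 0, 0], [0, 0, 0], [0, 0, 0], [0, 0, 0], [0, 0, 0], [0, 0, 0], [0, 0, 0], [0, 0, 0], [0, 0, 0], [0, 0, 0], [0, 0, 0], [0, 0, 0], [0, 0, 0], [0, 0, 0], [0, 0, 0]], gripper=[0, 0, 0, 0, 0, 0, 0, 0, 0, 0, 0, 0, 0, 0, 0, 0, 0, 0, 0, 0])

```text
time: 10.07
position: [0.4239, 0.1901, 0.0282]
orientation: [[1.0, -0.0, -0.0], [-0.0, -1.0, -0.0], [-0.0, 0.0, -1.0]]
ft_force: [2.1, 2.4, -0.1]
width: -0.0
```

servo_tool(dp=[[-0.2, 0, 0], [-0.4, 0, 0], [-0.6, 0, 0], [-0.7, 0, 0], [-0.8, 0, 0], [-0.9, 0, 0], [-1.0, 0, 0]], angular=[[0, 0, 0], [0, 0, 0], [0, 0, 0], [0, 0, 0], [0, 0, 0], [0, 0, 0], [0, 0, 0]], gripper=[0, 0, 0, 0, 0, 0, 0])

```text
time: 10.95
position: [0.4181, 0.1901, 0.0289]
orientation: [[1.0, -0.0, 0.009], [-0.0, -1.0, 0.001], [0.009, -0.001, -1.0]]
ft_force: [19.5, 1.2, -16.2]
width: 0.001
```

The stop sits at TCP x = 0.418. Cross-check: the home inner lip is at 0.478+0.011+0.007 = 0.496 and the stop at 0.418−0.011 = 0.407. That's 89 mm of difference against a 90 mm stroke, so it agrees. Now ease off and withdraw straight up, then clear away.

servo_tool(dp=[[0.3, 0, 0], [0.8, 0, 0], [0.8, 0, 0], [0.8, 0, -4], [0.8, 0, -9], [0.8, 0, -14], [0.8, 5, -18], [0.8, 11, -18], [0.8, 17, -18], [0.8, 23, -18], [0.8, 29, -18], [0.8, 35, -18], [0.8, 41, -18], [0.8, 47, -18], [0.8, 50, -18], [0.8, 50, -18], [0.8, 50, -18], [0.8, 50, -18]], angular=[[0, 0, 0], [0, 0, 0], [0, 0, 0], [0, 0, 0], [0, 0, 0], [0, 0, 0], [0, 0, 0], [0, 0, 0], [0, 0, 0], [0, 0, 0], [0, 0, 0], [0, 0, 0], [0, 0, 0], [0, 0, 0], [0, 0, 0], [0, 0, 0], [0, 0, 0], [0, 0, 0]], gripper=[0, 0, 0, 0, 0, 0, 0, 0, 0, 0, 0, 0, 0, 0, 0, 0, 0, 0])

```text
time: 13.2
position: [0.4221, -0.3086, 0.2081]
orientation: [[1.0, 0.001, -0.0], [0.001, -1.0, 0.001], [-0.0, -0.001, -1.0]]
ft_force: [0.3, 0.2, 0.3]
width: -0.001
```

```bash
python3 - <<'E'
from h import *
c=cam("top"); t=c["image"]
save(cv2.resize(t[100:270,140:360],None,fx=3.4,fy=3.4,interpolation=cv2.INTER_CUBIC),"pics/t3.png")
hsv=cv2.cvtColor(t,cv2.COLOR_RGB2HSV)
m=cv2.inRange(hsv,(100,120,50),(125,255,255)); m[:195]=0; m[270:]=0; m[:,:240]=0; m[:,350:]=0
n,l,st,ce=cv2.connectedComponentsWithStats(m)
for i in range(1,n):
    if st[i,4]>=15: print(st[i],ce[i],np.round(onz(c,*ce[i],.05),4))
s=bot.state(); print(s["time"],s["position"],s["ft_force"],abs(s["dq"]).max())
E
```

```text
[297 210  40   3 104] [315.5        211.05769231] [0.4932 0.089  0.05  ]
[251 249  40   4 120] [272.55833333 250.24166667] [0.4035 0.1849 0.05  ]
13.25 [ 0.42216278 -0.30870183  0.20830519] [-0.21612368 -1.30991869 -0.55500932] 0.003269680158047967
```

View pics/t3.png

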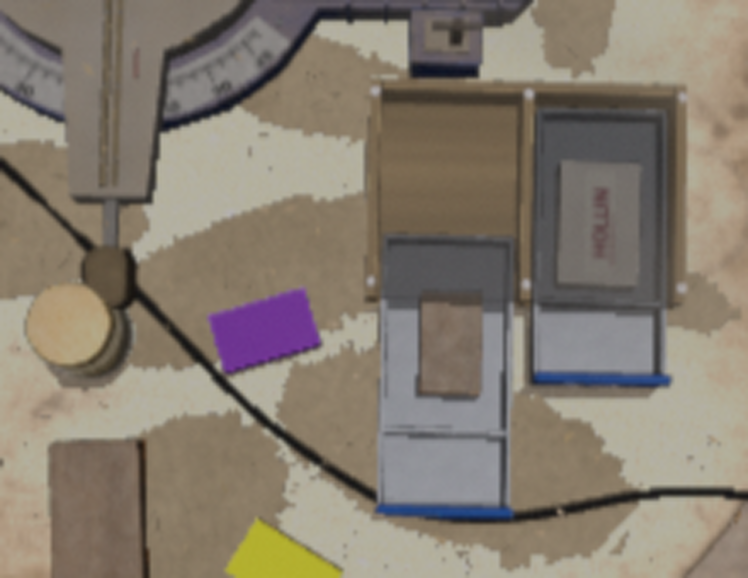

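The image shows the left tray fully out (lip at (445,512)) with the offcut in it, and the right tray home (lip at (600,379)) with the carton in it. The lips are 89.7 mm apart in x, which matches the 90 mm stroke. The jar and sanding block are where they were.

```bash
python3 -c "
from bench import bot
print(bot.hand_in())"
```

```text
the job is handed in; nothing more can be done
None
```

I pushed the right tray, which holds the carton, home against its hard stop. I then hooked the shut fingertips behind the blue lip of the left tray, which holds the brown offcut, and drew it out to its stop. I handed the job in at about 13 s of the 40 s allowed, with the arm withdrawn and clear; no verdict is reported.

- **Tray positions:** both stops showed as a force rise to about 20 N. The final top image puts the lips 89.7 mm apart along x, and the contact positions give about 89 mm, against a 90 mm stroke.
- **Contents and bystanders:** by eye in the final image, the offcut and carton lie in their trays, and the nail jar and sanding block have not moved.
- **One disagreement:** both stops came about 5–6 mm farther from the robot than my first image estimate of the unit's position. The two offsets agree, so I put it down to error in that estimate.

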